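# Seat the anvil, release the gauge arm, draw it to the index and hold

### The job

Get the bench length gauge ready: first press the round flat anvil down until it is fully home in its socket, then push the lock button on top of the grey tube all the way in (it stays in) to release the telescoping arm. Take the black pull grip, draw the arm out until its pointer lines up with the index clip on the scale, and finish while holding it there, because a spring pulls it back when let go; leave the things lying around where they are.

Things in the scene. Friction and masses are not known exactly. Their poses are not given: they have to be found in the camera images.
- gauge_bed: Aluminium plate of the bench gauge, fixed, 110 (x) by 400 (y: -0.225 to +0.175) by 12 mm. Origin on the bench top, z up. On x = 0 stand the anvil socket (y = +0.135), the grey tube (36 mm wide, y -0.052 to +0.085, top 52 mm above the bench) with the lock button, and the arm, which draws out toward -y. A scale strip (ticks every 5 mm) lies on the -x side of the arm. Turned up to 0.3 rad.
- anvil_top (a point): Centre of the flat top of the dark round anvil, 60 mm across. It is 54 mm above the bench when fully home and stands up to 10 mm higher at the start.
- anvil (a joint): How far the anvil is pushed down into its socket, m: 0.010 is fully home; it starts at 0 to 0.004. Tight sliding fit, stays where it is left; about 5 N pushes it, and it stops hard at home.
- button_top (a point): Centre of the top of the round steel lock button on the grey tube, 23 mm across; 65 mm above the bench when out, 59 mm when in.
- lock_button (a joint): How far the lock button is pushed down, m: 0 out (arm locked), 0.006 fully in. It stays in; about 3 N pushes it. The arm is free from 0.0045 on.
- gauge_arm (a joint): How far the telescoping arm is drawn out, m, 0 to 0.115; it moves along -y of the gauge bed. Starts at 0, locked. A spring draws it back with 4 to 6 N all the way, to 0 if let go.
- pull_grip: Black ribbed pull grip standing on the arm near its outer end: 18 (x) by 26 (y) by 42 mm tall, axes parallel to the bed's. Origin at its centre, 67 mm above the bench; its foot is 46 mm above the bench, just over the arm's bar (18 mm wide, top at 42 mm). At the start its centre is 61 mm from the mouth of the grey tube.
- pointer_tip (a point): Tip of the small pointer that sticks out from the arm toward -x of the bed over the scale, between tube and grip, 28 mm above the bench. Moves with the arm; always 43 mm behind the grip's centre (toward +y of the bed). At joint value 0 it lies at y = -0.070 in the bed's frame.
- index_tip (a point): Tip of the index clip, a small dark block (16 by 14 by 16 mm) fixed on the -x edge of the plate by the scale, tip toward the arm, 25 mm above the bench. The arm is at the index when pointer tip and index tip have the same y in the bed's frame. Its place along the scale varies: 40 to 95 mm of travel.
- bushing_1: Loose bronze bushing, 36 mm across, 30 mm tall, behind the gauge; origin under its centre. Not to be disturbed.
- marker_1: Loose black marker, 124 mm long, 15 mm thick, lying behind the gauge; origin under its centre. Not to be disturbed.
- small_case_1: Loose small black plastic case, 36 by 61 by 24 mm, behind the gauge; origin under its centre. Not to be disturbed.

How it is judged:
On the way, in this order (a step that is already met when the one before it is completed fails the run):
1. the anvil is pressed fully home, the arm still locked (value of joint anvil above 0.0085 m and value of joint lock_button below 0.003 m), for 0.1 s.
2. the lock button is pushed in, the arm not yet drawn out (value of joint lock_button above 0.0045 m and value of joint gauge_arm below 0.006 m), for 0.1 s.
At the end, for the whole second after the job is handed in: The anvil is home (within 1.5 mm), the lock button is in, and the fingers hold the pull grip with the arm still and its pointer within 3 mm of the index clip's tip along the scale (value of joint anvil above 0.0085 m and value of joint lock_button above 0.0045 m and y of pointer_tip in the frame of index_tip between -0.003 and 0.003 m and contact force between the fingers and pull_grip above 1.5 N and velocity of joint gauge_arm between -0.01 and 0.01 m/s); the arm keeps its last pose, push and grip.
It fails at once if the arm is forced out while its lock button is out (value of joint gauge_arm above 0.008 m and value of joint lock_button below 0.003 m).
It fails at once if the bushing is disturbed (moved 20 mm) (distance of bushing_1 from where it was at the start of the episode above 0.02 m).
It fails at once if the marker is disturbed (moved 20 mm) (distance of marker_1 from where it was at the start of the episode above 0.02 m).
It fails at once if the small case is disturbed (moved 20 mm) (distance of small_case_1 from where it was at the start of the episode above 0.02 m).
It also fails if it takes over 45 s, if anything falls off the work surface, if the arm or the gripper's body presses on something with over 40 N, if the wrist force passes 120 N, or if a joint passes its speed limit or range.

### The arm

A 6-joint arm with a two-finger parallel gripper is mounted at the origin on a cart in front of the work surface, level with it; the furniture and walls round the work are solid. World frame = base frame: x ahead of the robot, y to its left, z up, the work surface at z = 0. Lengths are in m, angles in rad, forces in N, time in s.
With the tool pointing down it reaches from about 0.375 to 0.9 m from the base axis. Payload 3.1 kg.
Tool frame: the origin (TCP) lies at the very end of the fingers, on their centre line; the grasp point (between the pads) lies 19 mm behind it; z points along the fingers, y is the direction in which the jaws open and shut (so a half turn about z gives the same grasp; the last joint's range is limited). The gripper opens to 85 mm and grips with 20 to 120 N. Pads are 22 mm wide; open, the fingers measure 114 mm over their backs; the gripper's body (76 mm by 85 mm) begins 54 mm behind the grasp point. The pads swing forward as they close: fully open they stand 13 mm farther back than shut.
Start: joints at [-1.411, 0.527, 1.433, -0, 1.181, -0.178], TCP at [0.207, -0.59, 0.231] pointing down, gripper open.
Joint ranges: [-3.08, 3.08], [-0.75, 2.2], [0.22, 2.44], [-1.43, 4.57], [0, 2.65], [-2.85, 2.85]. Speed limits (rad/s): [2.79, 2.79, 3.14, 3.14, 3.14, 3.14].

### API

Orientations are given as a unit quaternion [x, y, z, w].
In Python, from station import manip gives the robot as it stands.
- The arm moves only by the tool send_rows, never from a script. Its argument "motion" is a list of rows, each an object with "gripper": the finger opening in mm, from 0 to 85.4; "travel": the shift along the tool's x, y, z in mm, a list of three; "rotation": the turn, a rotation vector about the tool's x, y, z in degrees, a list of three. In form: [{"gripper": gripper, "travel": [x, y, z], "rotation": [ax, ay, az]}, ...]. A call has 1 to 12 rows; each row shifts and turns the commanded pose from where the row before left it, along the tool's axes as they then stand; what a row does not reach is not made up. A row lasts 1/12 s, in which the tool goes at most 41.7 mm and 7.16 degrees, less where a joint would pass 70% of its speed; a pose out of reach is approached as far as the arm can. A call is refused whole if a number of a shift passes 41.7 or a number of a turn 7.16, either way. A call with a gripper value outside its range is refused whole. The fingers move at their own pace and stop on an object; "newtons" is the grip in N (left out, the last holds). Time passes only in rows, so rows that do not move let the fingers close. It gives the time, the measured TCP pose, the force and the opening at its end, in the units of the state.
- manip.sense(): the state, without advancing time (a new reading comes with each control period).
- manip.snapshot(name): name is "scene" or "top" or "wrist"; returns the picture (400x640x3 uint8, red, green, blue); there is no depth.
- manip.calibration(name): a dict with "fx", "fy", "cx", "cy" (pixels), "cam_to_world" (4x4, takes a point from camera to world coordinates). Camera axes: x right, y down, z forward; pixel columns grow to the right and rows downward; lengths in m; the calibration is good to about 2 mm. A picture is of the moment at which its call begins: read the wrist's pose just before it. calibration takes no time and is no camera call; for the wrist camera it gives the pose at the moment of the call.
- manip.sign_off(): hands the job in, once; it reports no verdict.
The state is a dict: "t": time; "q": joint angles; "qd": joint speeds; "tau": joint torques, N m; "tcp_pos": TCP position; "tool_rot": TCP orientation; "force": force on the tool from outside, world axes, zero at the start; "ft_torque": the same for the moment, N m; "finger_gap": opening from 0.0 (shut) to 1.0 (fully open).
Only numpy, scipy, OpenCV 4.12 (cv2) and the standard library are available. Lean on these libraries where they do the work, as an engineer would, in place of code of your own. Each camera call takes 0.05 s, during which the arm holds its last target. There are 200 camera calls.

## Working session

There is one attempt and no reset: what is moved stays moved. The work goes in short steps, Python scripts to look and compute and a tool call to move; the robot and the scene stay as the last step left them, time stands still between calls to the robot, and variables do not carry over. Pictures are saved under pics/ and viewed, about 8 in all and at most 12, crops included, and the job is handed in when it is done.

Besides the shell and the picture viewer there is one more tool, called after ">>>" by a JSON object that holds its "op" and its "data". send_rows: Moves the arm, as the interface text tells. Its arguments: {"type":"object","properties":{"motion":{"type":"array","items":{"type":"object","properties":{"gripper":{"type":"number"},"travel":{"type":"array","items":{"type":"number"}},"rotation":{"type":"array","items":{"type":"number"}}}}},"newtons":{"type":"number"}},"required":["motion"]}

```bash
mkdir -p pics; python3 - <<'E'
from station import manip
import cv2,numpy as np
for n in("scene","top"):
    im=manip.snapshot(n); cv2.imwrite(f"pics/{n}0.png",im[:,:,::-1])
    c=manip.calibration(n); print(n,c["fx"],c["cx"],c["cy"],np.round(c["cam_to_world"],3).tolist())
s=manip.sense();print({k:np.round(v,3).tolist() for k,v in s.items()})
E
```

```text
scene 397.9019983079194 327.53233886089885 204.37218680879735 [[0.879, -0.332, 0.343, 0.267], [-0.477, -0.606, 0.636, -0.544], [-0.003, -0.722, -0.692, 0.683], [0.0, 0.0, 0.0, 1.0]]
top 396.42505907679305 318.7743414522272 201.08993383227798 [[-0.016, -0.995, 0.101, 0.473], [-1.0, 0.015, -0.007, -0.011], [0.005, -0.101, -0.995, 0.929], [0.0, 0.0, 0.0, 1.0]]
{'t': 0.1, 'q': [-1.411, 0.528, 1.434, 0.0, 1.181, -0.179], 'qd': [0.001, -0.003, -0.002, 0.001, 0.001, -0.0], 'tau': [-0.0, -44.33, -17.859, -0.0, 0.004, 0.0], 'tcp_pos': [0.207, -0.589, 0.23], 'tool_rot': [0.986, 0.168, 0.0, -0.001], 'force': [-0.387, 0.342, -0.133], 'ft_torque': [-0.019, -0.018, -0.007], 'finger_gap': 0.999}
```

View pics/top0.png

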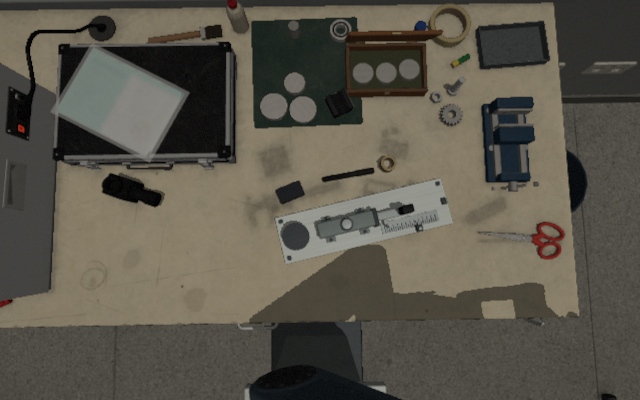

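View pics/scene0.png

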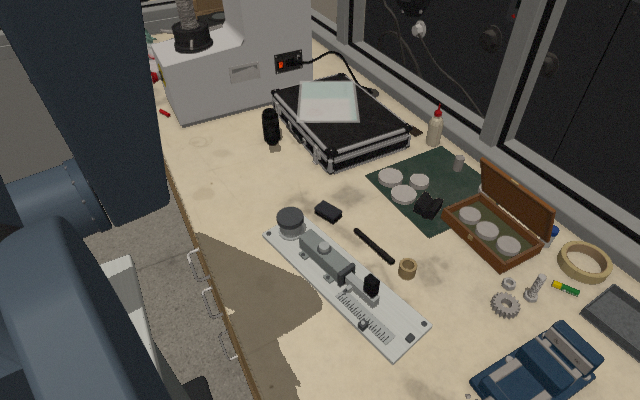

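The top view shows the plate with corners near (276,216), (443,179), (453,221) and (286,263). The anvil is at (295,235), the button at (347,224), the grip at (405,209) and the index clip at (418,227). I'll zoom in on the plate.

```bash
python3 - <<'E'
import cv2,numpy as np
a=cv2.imread("pics/top0.png")[170:270,265:465]
b=cv2.imread("pics/scene0.png")[195:365,255:440]
cv2.imwrite("pics/topc.png",cv2.resize(a,None,fx=4,fy=4,interpolation=cv2.INTER_CUBIC))
cv2.imwrite("pics/scenec.png",cv2.resize(b,None,fx=3.5,fy=3.5,interpolation=cv2.INTER_CUBIC))
E
```

```text
(no output)
```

View pics/topc.png

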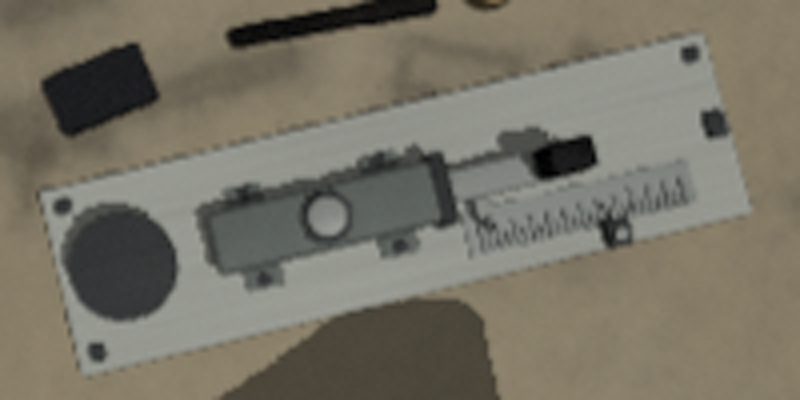

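View pics/scenec.png

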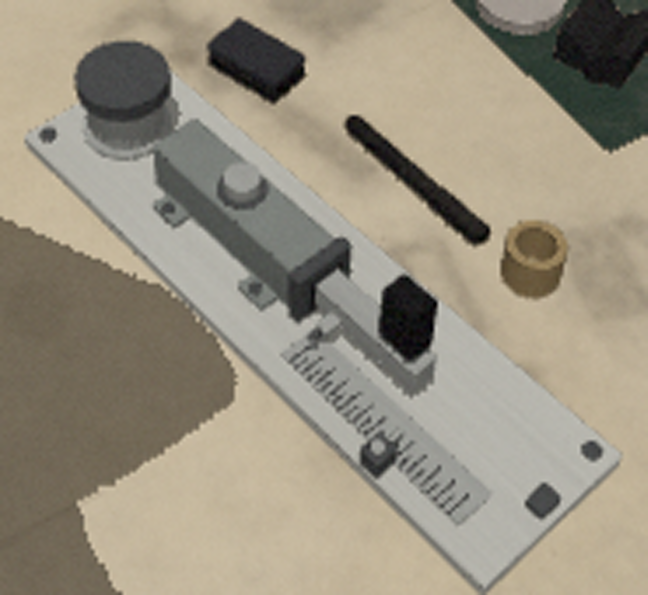

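The crop shows the plate's corners clearly, with the button at crop (327,215), the anvil top at (122,262), the grip at (565,157) and the index tip near (612,225). Next I'll fit the bed pose.

```bash
cat > h.py <<'E'
import numpy as np,cv2
from station import manip
def ray(c,uv,z):
    T=np.array(c["cam_to_world"]);d=T[:3,:3]@[(uv[0]-c["cx"])/c["fx"],(uv[1]-c["cy"])/c["fy"],1]
    o=T[:3,3];return o+d*(z-o[2])/d[2]
def fit(P,Q): # planar rigid bed->world
    P=np.array(P);Q=np.array(Q)[:,:2];p=P-P.mean(0);q=Q-Q.mean(0)
    a=np.arctan2((p[:,0]*q[:,1]-p[:,1]*q[:,0]).sum(),(p*q).sum())
    R=np.array([[np.cos(a),-np.sin(a)],[np.sin(a),np.cos(a)]]);t=Q.mean(0)-R@P.mean(0)
    return a,R,t,np.linalg.norm(P@R.T+t-Q,axis=1)
E
python3 - <<'E'
from h import *
K=[(.055,.175),(.055,-.225),(-.055,-.225),(-.055,.175)]
for n,off,f,C,pts in(("top",(265,170),4,[(40,190),(705,35),(750,212),(85,376)],dict(anvil=((121,262),.062),button=((327,215),.065),grip=((572,155),.088),index=((612,224),.025),ptr=((474,206),.028))),
 ("scene",(255,195),3.5,[(176,70),(621,457),(483,591),(26,142)],dict(anvil=((123,77),.062),button=((241,183),.065),index=((392,438),.025),ptr=((318,345),.028)))):
    c=manip.calibration(n);g=lambda p:(off[0]+(p[0]+.5)/f-.5,off[1]+(p[1]+.5)/f-.5)
    a,R,t,e=fit(K,[ray(c,g(p),.012) for p in C]);print(n,a,t.round(4),(e*1e3).round(1))
    for k,(p,z) in pts.items():
        w=ray(c,g(p),z);print(k,w.round(4),"bed",(R.T@(w[:2]-t)).round(4))
    w0=R@[0,-.113]+t;print("grip nominal",w0,"anvil nom",R@[0,.135]+t)
E
```

```text
top 0.21873310838768084 [ 0.5146 -0.0964] [0.7 2.  3.  2.1]
anvil [0.4873 0.0365 0.062 ] bed [0.0022 0.1357]
button [ 0.5109 -0.0761  0.065 ] bed [0.0008 0.0206]
grip [ 0.5398 -0.2057  0.088 ] bed [ 0.0009 -0.1122]
index [ 0.505  -0.2417  0.025 ] bed [-0.0409 -0.1397]
ptr [ 0.5164 -0.1627  0.028 ] bed [-0.0127 -0.0651]
grip nominal [ 0.53912265 -0.20672461] anvil nom [0.48530837 0.03536633]
scene 0.21268093850189146 [ 0.5155 -0.1026] [12.7  7.4  6.   2.7]
anvil [0.4843 0.0328 0.062 ] bed [-0.0019  0.1389]
button [ 0.5072 -0.0808  0.065 ] bed [-0.0035  0.023 ]
index [ 0.5103 -0.2423  0.025 ] bed [-0.0345 -0.1354]
ptr [ 0.5041 -0.176   0.028 ] bed [-0.0266 -0.0694]
grip nominal [ 0.53933112 -0.21303151] anvil nom [0.48698299 0.02938069]
```

>>> {"op": "send_rows", "data": {"motion": [{"gripper": 0,"travel": [0,0,0],"rotation": [0,0,6.8]},{"gripper": 0,"travel": [24,-32,0],"rotation": [0,0,0]},{"gripper": 0,"travel": [24,-32,0],"rotation": [0,0,0]},{"gripper": 0,"travel": [24,-32,0],"rotation": [0,0,0]},{"gripper": 0,"travel": [24,-32,0],"rotation": [0,0,0]},{"gripper": 0,"travel": [24,-32,0],"rotation": [0,0,0]},{"gripper": 0,"travel": [24,-32,0],"rotation": [0,0,0]},{"gripper": 0,"travel": [24,-32,0],"rotation": [0,0,0]},{"gripper": 0,"travel": [24,-32,0],"rotation": [0,0,0]},{"gripper": 0,"travel": [24,-32,0],"rotation": [0,0,0]},{"gripper": 0,"travel": [0,0,0],"rotation": [0,0,0]},{"gripper": 0,"travel": [0,0,0],"rotation": [0,0,0]}]}}

```text
t: 1.1
tcp_pos: [0.3557, -0.2593, 0.2312]
tool_rot: [0.994, 0.112, -0.0, -0.0]
force: [0.1, -0.0, 0.1]
finger_gap: 0.001
```

```bash
python3 - <<'E'
from h import *
np.set_printoptions(precision=4,suppress=True)
s=manip.sense();print(s["t"],s["tcp_pos"],s["tool_rot"],s["force"])
c=manip.calibration("wrist");print(c)
cv2.imwrite("pics/w1.png",manip.snapshot("wrist")[:,:,::-1])
E
```

```text
1.1 [ 0.3557 -0.2593  0.2312] [ 0.9937  0.1117 -0.0003 -0.0003] [ 0.1246 -0.0062  0.0606]
{'fx': 280.995359113019, 'fy': 280.995359113019, 'cx': 323.27820468046593, 'cy': 197.43243020346588, 'cam_to_world': array([[ 0.2211, -0.9287, -0.2978,  0.4317],
       [-0.9753, -0.2105, -0.0676, -0.2426],
       [ 0.0001,  0.3054, -0.9522,  0.373 ],
       [ 0.    ,  0.    ,  0.    ,  1.    ]])}
```

View pics/w1.png

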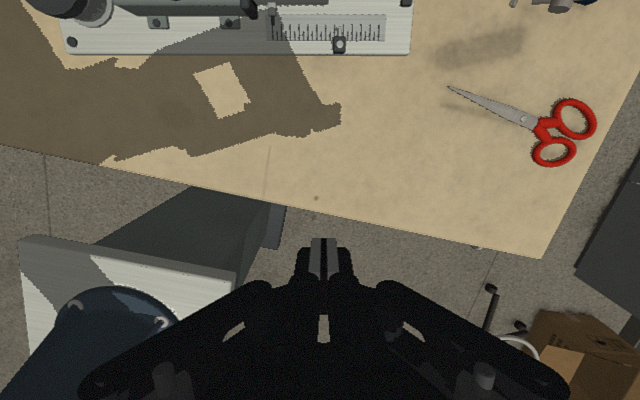

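The wrist view shows the index clip tip near (339,38), the scale and the pointer at the top edge. I'll move on so the whole gauge is in view.

>>> {"op": "send_rows", "data": {"motion": [{"gripper": 0,"travel": [30,-30,0],"rotation": [0,0,0]},{"gripper": 0,"travel": [30,-30,0],"rotation": [0,0,0]},{"gripper": 0,"travel": [30,-30,0],"rotation": [0,0,0]},{"gripper": 0,"travel": [20,-30,0],"rotation": [0,0,0]},{"gripper": 0,"travel": [0,0,0],"rotation": [0,0,0]},{"gripper": 0,"travel": [0,0,0],"rotation": [0,0,0]}]}}

```text
t: 1.65
tcp_pos: [0.436, -0.1226, 0.2312]
tool_rot: [0.994, 0.11, -0.0, 0.0]
force: [0.2, -0.5, -0.4]
finger_gap: 0.0
```

```bash
python3 - <<'E'
from h import *
np.set_printoptions(precision=4,suppress=True)
s=manip.sense();print(s["t"],s["tcp_pos"],s["tool_rot"],s["force"])
c=manip.calibration("wrist");np.save("c2.npy",c,allow_pickle=True)
cv2.imwrite("pics/w2.png",manip.snapshot("wrist")[:,:,::-1])
E
```

```text
1.65 [ 0.436  -0.1226  0.2312] [ 0.9939  0.1104 -0.      0.0003] [ 0.1816 -0.5147 -0.3996]
```

View pics/w2.png

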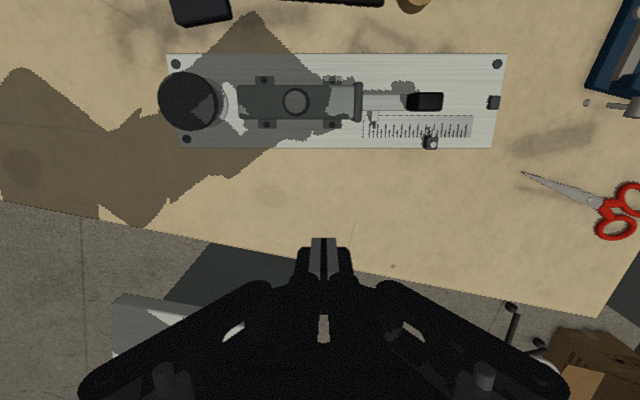

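The whole gauge is in view: plate corners near (167,54), (506,54), (492,148) and (181,148), anvil (188,101), button (295,102), pointer near (372,122), index clip (428,140). I'll zoom in on the pointer and index area.

```bash
python3 - <<'E'
from h import *
a=cv2.imread("pics/w2.png")[45:155,345:510]
cv2.imwrite("pics/w2c.png",cv2.resize(a,None,fx=4.8,fy=4.8,interpolation=cv2.INTER_CUBIC))
K=[(.055,.175),(.055,-.225),(-.055,-.225),(-.055,.175)]
c=np.load("c2.npy",allow_pickle=True).item()
a,R,t,e=fit(K,[ray(c,p,.012) for p in[(167,53.5),(506,53.5),(492,148.5),(181,148.5)]]);print(a,t.round(4),(e*1e3).round(1))
for k,(p,z) in dict(anvil=((188,101),.062),button=((295,101.5),.065),grip=((425,102),.088),index=((427,134),.025),ptr=((372,123),.028)).items():
    w=ray(c,p,z);print(k,w.round(4),"bed",(R.T@(w[:2]-t)).round(4))
E
```

```text
0.22143936086762875 [ 0.5147 -0.0969] [2.9 4.3 0.6 2.1]
anvil [0.4873 0.0331 0.062 ] bed [0.0018 0.1329]
button [ 0.5113 -0.0765  0.065 ] bed [0.0011 0.0207]
grip [ 0.5382 -0.2006  0.088 ] bed [ 1.000e-04 -1.064e-01]
index [ 0.5096 -0.2359  0.025 ] bed [-0.0356 -0.1345]
ptr [ 0.5075 -0.1668  0.028 ] bed [-0.0224 -0.0666]
```

View pics/w2c.png

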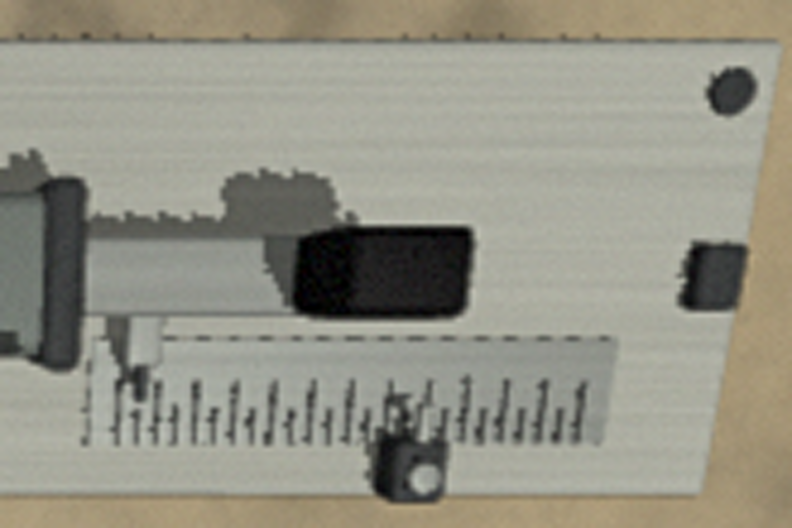

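>>> {"op": "send_rows", "data": {"motion": [{"gripper": 0,"travel": [20.5,-36,0],"rotation": [0,0,0]},{"gripper": 0,"travel": [20.5,-36,0],"rotation": [0,0,0]},{"gripper": 0,"travel": [20.5,-36,0],"rotation": [0,0,0]},{"gripper": 0,"travel": [20.5,-36,0],"rotation": [0,0,0]},{"gripper": 0,"travel": [0,0,30],"rotation": [0,0,0]},{"gripper": 0,"travel": [0,0,40],"rotation": [0,0,0]},{"gripper": 0,"travel": [0,0,40],"rotation": [0,0,0]},{"gripper": 0,"travel": [0,0,40],"rotation": [0,0,0]},{"gripper": 0,"travel": [0,0,6],"rotation": [0,0,0]},{"gripper": 0,"travel": [0,0,0],"rotation": [0,0,0]},{"gripper": 0,"travel": [0,0,0],"rotation": [0,0,0]}]}}

```text
t: 2.62
tcp_pos: [0.4852, 0.0342, 0.076]
tool_rot: [0.994, 0.108, 0.0, 0.0]
force: [0.6, -0.3, 0.5]
finger_gap: 0.003
```

Now press down slowly to about z = 0.056, then check.

>>> {"op": "send_rows", "data": {"motion": [{"gripper": 0,"travel": [0,0,3],"rotation": [0,0,0]},{"gripper": 0,"travel": [0,0,3],"rotation": [0,0,0]},{"gripper": 0,"travel": [0,0,3],"rotation": [0,0,0]},{"gripper": 0,"travel": [0,0,3],"rotation": [0,0,0]},{"gripper": 0,"travel": [0,0,3],"rotation": [0,0,0]},{"gripper": 0,"travel": [0,0,3],"rotation": [0,0,0]},{"gripper": 0,"travel": [0,0,1],"rotation": [0,0,0]},{"gripper": 0,"travel": [0,0,0],"rotation": [0,0,0]},{"gripper": 0,"travel": [0,0,0],"rotation": [0,0,0]}]}}

```text
t: 3.37
tcp_pos: [0.4849, 0.0359, 0.0564]
tool_rot: [0.994, 0.109, 0.001, 0.0]
force: [0.8, -0.6, 3.1]
finger_gap: 0.0
```

Contact at about 3 N. I'll continue in small steps until it stops hard.

>>> {"op": "send_rows", "data": {"motion": [{"gripper": 0,"travel": [0,0,1],"rotation": [0,0,0]},{"gripper": 0,"travel": [0,0,1],"rotation": [0,0,0]},{"gripper": 0,"travel": [0,0,0],"rotation": [0,0,0]},{"gripper": 0,"travel": [0,0,0],"rotation": [0,0,0]}]}}

```text
t: 3.7
tcp_pos: [0.4849, 0.0359, 0.0543]
tool_rot: [0.994, 0.109, 0.001, 0.0]
force: [3.0, 0.4, 3.2]
finger_gap: 0.005
```

>>> {"op": "send_rows", "data": {"motion": [{"gripper": 0,"travel": [0,0,0.7],"rotation": [0,0,0]},{"gripper": 0,"travel": [0,0,0],"rotation": [0,0,0]},{"gripper": 0,"travel": [0,0,0],"rotation": [0,0,0]}]}}

```text
t: 3.95
tcp_pos: [0.4849, 0.0358, 0.054]
tool_rot: [0.994, 0.109, 0.001, 0.0]
force: [2.6, 0.2, 5.4]
finger_gap: -0.0
```

>>> {"op": "send_rows", "data": {"motion": [{"gripper": 0,"travel": [0,0,1],"rotation": [0,0,0]},{"gripper": 0,"travel": [0,0,0],"rotation": [0,0,0]},{"gripper": 0,"travel": [0,0,0],"rotation": [0,0,0]}]}}

```text
t: 4.2
tcp_pos: [0.4849, 0.0358, 0.0539]
tool_rot: [0.994, 0.109, 0.001, 0.0]
force: [0.4, 0.2, 14.8]
finger_gap: 0.002
```

Hard stop at z = 0.054, so the anvil is home. Next I'll lift and move to the button.

>>> {"op": "send_rows", "data": {"motion": [{"gripper": 0,"travel": [0,0,-20],"rotation": [0,0,0]},{"gripper": 0,"travel": [0,0,-17],"rotation": [0,0,0]},{"gripper": 0,"travel": [0,28.8,0],"rotation": [0,0,0]},{"gripper": 0,"travel": [0,28.8,0],"rotation": [0,0,0]},{"gripper": 0,"travel": [0,28.8,0],"rotation": [0,0,0]},{"gripper": 0,"travel": [0,28.8,0],"rotation": [0,0,0]},{"gripper": 0,"travel": [0,0,0],"rotation": [0,0,0]},{"gripper": 0,"travel": [0,0,10],"rotation": [0,0,0]},{"gripper": 0,"travel": [0,0,10],"rotation": [0,0,0]},{"gripper": 0,"travel": [0,0,0],"rotation": [0,0,0]}]}}

```text
t: 5.03
tcp_pos: [0.5062, -0.0746, 0.067]
tool_rot: [0.994, 0.11, -0.003, -0.002]
force: [0.2, 0.2, -0.9]
finger_gap: 0.0
```

>>> {"op": "send_rows", "data": {"motion": [{"gripper": 0,"travel": [0,0,2],"rotation": [0,0,0]},{"gripper": 0,"travel": [0,0,2],"rotation": [0,0,0]},{"gripper": 0,"travel": [0,0,2],"rotation": [0,0,0]},{"gripper": 0,"travel": [0,0,2],"rotation": [0,0,0]},{"gripper": 0,"travel": [0,0,1],"rotation": [0,0,0]},{"gripper": 0,"travel": [0,0,0],"rotation": [0,0,0]},{"gripper": 0,"travel": [0,0,0],"rotation": [0,0,0]}]}}

```text
t: 5.62
tcp_pos: [0.5099, -0.0768, 0.0607]
tool_rot: [0.994, 0.11, 0.001, 0.0]
force: [-0.2, -1.1, 0.0]
finger_gap: -0.001
```

>>> {"op": "send_rows", "data": {"motion": [{"gripper": 0,"travel": [0,0,1],"rotation": [0,0,0]},{"gripper": 0,"travel": [0,0,1],"rotation": [0,0,0]},{"gripper": 0,"travel": [0,0,1.5],"rotation": [0,0,0]},{"gripper": 0,"travel": [0,0,0],"rotation": [0,0,0]},{"gripper": 0,"travel": [0,0,0],"rotation": [0,0,0]}]}}

```text
t: 6.03
tcp_pos: [0.51, -0.0769, 0.0589]
tool_rot: [0.994, 0.109, 0.001, 0.001]
force: [-2.7, 0.5, 14.8]
finger_gap: 0.001
```

The button bottomed out at z = 0.059. Next I'll lift, open, and descend over the grip with the jaws along bed y.

>>> {"op": "send_rows", "data": {"motion": [{"gripper": 0,"travel": [0,0,-35],"rotation": [0,0,0]},{"gripper": 58,"travel": [0,0,-38],"rotation": [0,0,0]},{"gripper": 58,"travel": [0,33.3,0],"rotation": [0,0,0]},{"gripper": 58,"travel": [0,33.3,0],"rotation": [0,0,0]},{"gripper": 58,"travel": [0,33.3,0],"rotation": [0,0,0]},{"gripper": 58,"travel": [0,33.3,0],"rotation": [0,0,0]},{"gripper": 58,"travel": [0,0,0],"rotation": [0,0,0]},{"gripper": 58,"travel": [0,0,0],"rotation": [0,0,0]},{"gripper": 58,"travel": [0,0,10],"rotation": [0,0,0]},{"gripper": 58,"travel": [0,0,0],"rotation": [0,0,0]}]}}

```text
t: 6.87
tcp_pos: [0.5364, -0.2047, 0.1182]
tool_rot: [0.994, 0.11, -0.002, -0.002]
force: [-1.2, 0.6, -0.1]
finger_gap: 0.682
```

```bash
python3 - <<'E'
from h import *
s=manip.sense();print(s["t"],s["tcp_pos"],s["tool_rot"],s["finger_gap"])
cv2.imwrite("pics/w3.png",manip.snapshot("wrist")[:,:,::-1])
E
```

```text
6.8667 [ 0.53641834 -0.20469349  0.11818385] [ 0.9939674   0.10965104 -0.00177816 -0.00151321] 0.6821327880052077
```

View pics/w3.png

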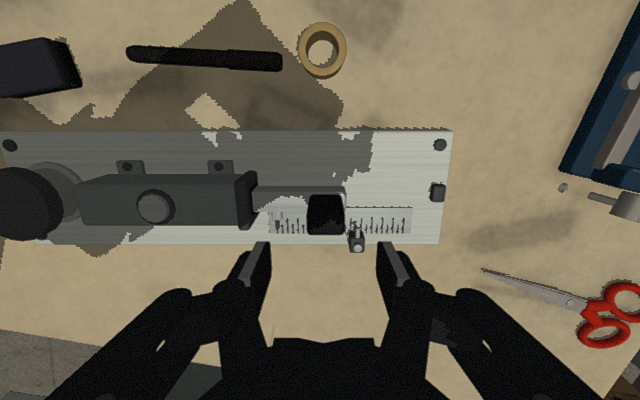

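The grip, at (326,214), is centred between the fingers at (258,…) and (390,…). Next I'll descend and close.

>>> {"op": "send_rows", "data": {"motion": [{"gripper": 58,"travel": [0,0,14],"rotation": [0,0,0]},{"gripper": 58,"travel": [0,0,14],"rotation": [0,0,0]},{"gripper": 58,"travel": [0,0,14],"rotation": [0,0,0]},{"gripper": 58,"travel": [0,0,14],"rotation": [0,0,0]},{"gripper": 58,"travel": [0,0,12],"rotation": [0,0,0]},{"gripper": 58,"travel": [0,0,0],"rotation": [0,0,0]},{"gripper": 58,"travel": [0,0,0],"rotation": [0,0,0]}]}}

```text
t: 7.5
tcp_pos: [0.5377, -0.2056, 0.0515]
tool_rot: [0.994, 0.11, -0.001, -0.001]
force: [-0.1, 0.0, -0.8]
finger_gap: 0.683
```

>>> {"op": "send_rows", "data": {"motion": [{"gripper": 15,"travel": [0,0,0],"rotation": [0,0,0]},{"gripper": 15,"travel": [0,0,0],"rotation": [0,0,0]},{"gripper": 15,"travel": [0,0,0],"rotation": [0,0,0]},{"gripper": 15,"travel": [0,0,0],"rotation": [0,0,0]},{"gripper": 15,"travel": [0,0,0],"rotation": [0,0,0]},{"gripper": 15,"travel": [0,0,0],"rotation": [0,0,0]},{"gripper": 15,"travel": [0,0,0],"rotation": [0,0,0]},{"gripper": 15,"travel": [0,0,0],"rotation": [0,0,0]}], "newtons": 40}}

```text
t: 8.17
tcp_pos: [0.5385, -0.206, 0.0531]
tool_rot: [0.994, 0.109, 0.0, -0.0]
force: [1.3, 4.0, 6.0]
finger_gap: 0.296
```

>>> {"op": "send_rows", "data": {"motion": [{"gripper": 15,"travel": [0,5,0],"rotation": [0,0,0]},{"gripper": 15,"travel": [0,5,0],"rotation": [0,0,0]},{"gripper": 15,"travel": [0,6,0],"rotation": [0,0,0]},{"gripper": 15,"travel": [0,6,0],"rotation": [0,0,0]},{"gripper": 15,"travel": [0,6,0],"rotation": [0,0,0]},{"gripper": 15,"travel": [0,6,0],"rotation": [0,0,0]},{"gripper": 15,"travel": [0,6,0],"rotation": [0,0,0]},{"gripper": 15,"travel": [0,6,0],"rotation": [0,0,0]},{"gripper": 15,"travel": [0,6,0],"rotation": [0,0,0]},{"gripper": 15,"travel": [0,6,0],"rotation": [0,0,0]},{"gripper": 15,"travel": [0,5,0],"rotation": [0,0,0]},{"gripper": 15,"travel": [0,0,0],"rotation": [0,0,0]}]}}

```text
t: 9.17
tcp_pos: [0.5525, -0.2681, 0.0531]
tool_rot: [0.994, 0.109, 0.001, -0.0]
force: [0.9, 4.5, 5.1]
finger_gap: 0.3
```

>>> {"op": "send_rows", "data": {"motion": [{"gripper": 15,"travel": [0,0,0],"rotation": [0,0,0]},{"gripper": 15,"travel": [0,0,0],"rotation": [0,0,0]},{"gripper": 15,"travel": [0,0,0],"rotation": [0,0,0]}]}}

```text
t: 9.42
tcp_pos: [0.5523, -0.2674, 0.0531]
tool_rot: [0.994, 0.109, 0.001, -0.0]
force: [0.2, 3.8, 5.1]
finger_gap: 0.296
```

```bash
python3 - <<'E'
from h import *
s=manip.sense();print(s["t"],s["tcp_pos"],s["tool_rot"],s["finger_gap"],s["force"])
c=manip.calibration("wrist");np.save("c4.npy",c,allow_pickle=True)
im=manip.snapshot("wrist")[:,:,::-1];tp=manip.snapshot("top")[:,:,::-1];sc=manip.snapshot("scene")[:,:,::-1]
for n,i in(("w4",im),("t4",tp),("s4",sc)):cv2.imwrite(f"pics/{n}.png",i)
r=lambda a,f:cv2.resize(a,None,fx=f,fy=f,interpolation=cv2.INTER_CUBIC)
a=r(im[130:260,160:420],3)          # 780x390
b=r(tp[195:245,375:455],5)         # 400x250 at left
d=r(sc[285:335,330:405],5)
cv2.imwrite("pics/m4.png",np.vstack([a,np.hstack([b,d,np.zeros((250,5,3),np.uint8)])[:, :780]][:2])[:600])
E
```

```text
9.4167 [ 0.55233857 -0.26739057  0.05312552] [ 9.94009634e-01  1.09290854e-01  5.68255743e-04 -1.83808390e-04] 0.2963179907189845 [0.20103204 3.81728043 5.11392754]
```

View pics/m4.png

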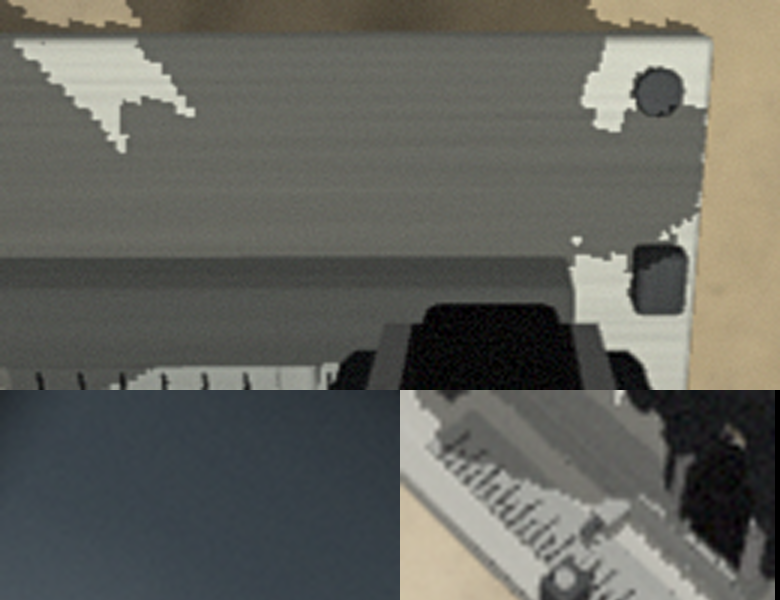

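The arm is out, and the scene crop shows the pointer a little short of the index clip. Next I'll take a bigger crop of the pointer and index in the wrist and scene views.

```bash
python3 - <<'E'
from h import *
im=cv2.imread("pics/w4.png");sc=cv2.imread("pics/s4.png")
r=lambda a,f:cv2.resize(a,None,fx=f,fy=f,interpolation=cv2.INTER_CUBIC)
a=r(im[230:330,200:300],4);b=r(sc[292:342,345:395],8)
cv2.imwrite("pics/m5.png",np.hstack([a,b]))
E
```

```text
(no output)
```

View pics/m5.png

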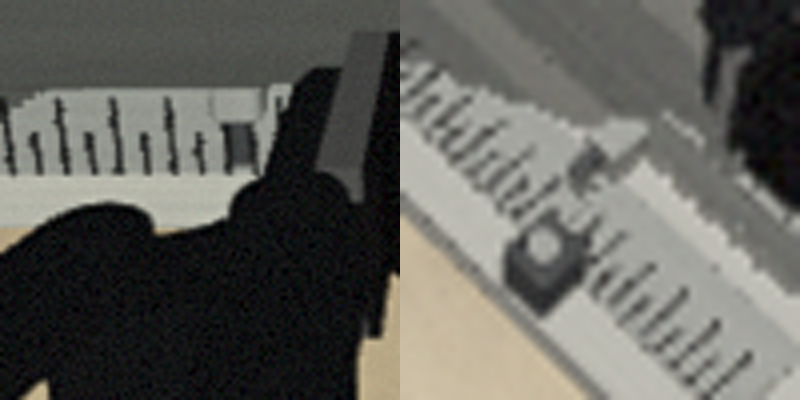

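```bash
python3 - <<'E'
from h import *
a=.2195;R=np.array([[np.cos(a),-np.sin(a)],[np.sin(a),np.cos(a)]]);t=np.array([.5146,-.0966])
S=manip.calibration("scene");T=manip.calibration("top");W2=np.load("c2.npy",allow_pickle=True).item();W4=np.load("c4.npy",allow_pickle=True).item()
g=lambda p,o,f:(o[0]+(p[0]+.5)/f-.5,o[1]+(p[1]+.5)/f-.5)
def pr(l,c,uv,z):
    w=ray(c,uv,z);print(l,(R.T@(w[:2]-t)*1e3).round(1))
s0=((255,195),3.5);s5=((345-50,292),8);w2=((345,45),4.8);w5=((200,230),4);tp=((265,170),4)
pr("scene0 ptr",S,g((318,345),*s0),.028);pr("scene0 disc",S,g((379,449),*s0),.029);pr("scene0 tip?",S,g((393,437),*s0),.025)
pr("scene0 corner-",S,g((483,591),*s0),.012);pr("scene0 corner2",S,g((621,457),*s0),.012)
pr("scene4 ptr",S,g((582,180),*s5),.028);pr("scene4 disc",S,g((545,243),*s5),.029);pr("scene4 tip?",S,g((592,228),*s5),.025)
pr("w2 ptr",W2,g((140,380),*w2),.028);pr("w2 disc",W2,g((425,478),*w2),.029);pr("w2 tip a",W2,g((403,398),*w2),.025);pr("w2 tip b",W2,g((420,400),*w2),.025)
pr("w4 ptr",W4,g((240,165),*w5),.028);pr("top disc",T,g((620,232),*tp),.029);pr("top cl corner-",T,g((750,212),*tp),.012)
pr("w4 plate corner",W4,g((710,36),(160,130),3),.012);pr("w2 corner-",W2,(492,148.5),.012)
print("tcp bed",R.T@(manip.sense()["tcp_pos"][:2]-t))
E
```

```text
scene0 ptr [-27.5 -75.2]
scene0 disc [ -47.3 -142.7]
scene0 tip? [ -35.1 -141.2]
scene0 corner- [ -55.6 -224.9]
scene0 corner2 [  53.2 -224. ]
scene4 ptr [ -28.  -134.9]
scene4 disc [ -46.2 -141. ]
scene4 tip? [ -33.7 -143.9]
w2 ptr [-23.1 -69.1]
w2 disc [ -47.  -142.2]
w2 tip a [ -27.6 -135.9]
w2 tip b [ -28.1 -140.2]
w4 ptr [ -28.5 -132. ]
top disc [ -46.3 -141.7]
top cl corner- [ -53.2 -222.5]
w4 plate corner [  56.4 -222.4]
w2 corner- [ -54.5 -224.8]
tcp bed [-0.00035944 -0.17484504]
```

The clip sits at bed y of about -141.8 mm in all views, and the pointer is at about -132 to -134. Draw 9 mm more.

>>> {"op": "send_rows", "data": {"motion": [{"gripper": 15,"travel": [0,3,0],"rotation": [0,0,0]},{"gripper": 15,"travel": [0,3,0],"rotation": [0,0,0]},{"gripper": 15,"travel": [0,3,0],"rotation": [0,0,0]},{"gripper": 15,"travel": [0,0,0],"rotation": [0,0,0]},{"gripper": 15,"travel": [0,0,0],"rotation": [0,0,0]},{"gripper": 15,"travel": [0,0,0],"rotation": [0,0,0]},{"gripper": 15,"travel": [0,0,0],"rotation": [0,0,0]}]}}

```text
t: 10.15
tcp_pos: [0.5543, -0.276, 0.0531]
tool_rot: [0.994, 0.109, 0.001, -0.0]
force: [0.4, 4.5, 4.5]
finger_gap: 0.295
```

```bash
python3 - <<'E'
from h import *
s=manip.sense();print(s["t"],s["tcp_pos"],s["finger_gap"],s["force"])
c=manip.calibration("wrist");np.save("c6.npy",c,allow_pickle=True)
im=manip.snapshot("wrist")[:,:,::-1];sc=np.mean([manip.snapshot("scene")[:,:,::-1] for _ in range(4)],0).astype(np.uint8)
cv2.imwrite("pics/w6.png",im);cv2.imwrite("pics/s6.png",sc)
r=lambda a,f:cv2.resize(a,None,fx=f,fy=f,interpolation=cv2.INTER_CUBIC)
b=r(sc[295:335,350:390],14)
# draw bed-frame y lines at z=.026 : index y=-141.7 white
S=manip.calibration("scene");a=.2195;R=np.array([[np.cos(a),-np.sin(a)],[np.sin(a),np.cos(a)]]);t=np.array([.5146,-.0966])
M=np.linalg.inv(np.array(S["cam_to_world"]))
def px(x,y,z):
    p=M@[*(R@[x,y]+t),z,1];u=S["fx"]*p[0]/p[2]+S["cx"];v=S["fy"]*p[1]/p[2]+S["cy"]
    return int((u-350+.5)*14),int((v-295+.5)*14)
for y,col in((-.1367,(255,0,0)),(-.1417,(0,0,255)),(-.1467,(0,255,0))):
    cv2.line(b,px(-.047,y,.028),px(-.020,y,.028),col,1)
cv2.imwrite("pics/m6.png",b)
E
```

```text
10.15 [ 0.55427675 -0.27601396  0.05311398] 0.29535164430390387 [0.36150941 4.47309381 4.54728481]
```

View pics/m6.png

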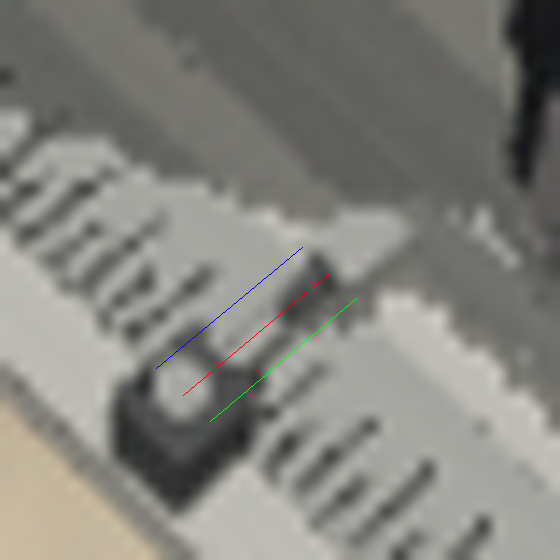

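The scene view shows the pointer's dark tip at (308,292), on the red line through the clip's centre at (188,393). The TCP reading puts the pointer about 0.8 mm short, so I'll nudge it 0.5 mm and hand in.

>>> {"op": "send_rows", "data": {"motion": [{"gripper": 15,"travel": [0,0.5,0],"rotation": [0,0,0]},{"gripper": 15,"travel": [0,0,0],"rotation": [0,0,0]},{"gripper": 15,"travel": [0,0,0],"rotation": [0,0,0]},{"gripper": 15,"travel": [0,0,0],"rotation": [0,0,0]},{"gripper": 15,"travel": [0,0,0],"rotation": [0,0,0]},{"gripper": 15,"travel": [0,0,0],"rotation": [0,0,0]}]}}

```text
t: 10.9
tcp_pos: [0.5543, -0.2763, 0.0531]
tool_rot: [0.994, 0.109, 0.0, -0.0]
force: [0.1, 4.0, 7.4]
finger_gap: 0.296
```

```bash
python3 -c "
from station import manip
s=manip.sense();print(s['t'],s['tcp_pos'],s['finger_gap'],s['force'],abs(s['qd']).max() if hasattr(s['qd'],'max') else s['qd'])
print(manip.sign_off())"
```

```text
10.9 [ 0.55431487 -0.27627811  0.0530785 ] 0.29551680476032915 [0.11821362 3.98341087 7.36137196] 0.0017717081599425285
the job is handed in; nothing more can be done
None
```

I pressed the anvil home, pushed in the lock button, drew the arm out to the index clip and handed the job in at about 11 s, still holding the grip. The hand-in gives no verdict, so these are my own checks.

- **Anvil:** it stopped hard at z = 0.054 m with about 15 N on it, which matches its fully-home height.
- **Lock button:** it stopped hard at z = 0.059 m, which matches fully in. I did not check either of these again by camera afterwards.
- **Hold:** the fingers hold the grip at about 25 mm opening, with the arm still and about 4 N of spring pull on the tool.
- **Pointer and index:** the last scene picture showed the pointer tip on the line through the clip, to within about 1 mm. The arm's position reading put it about 0.8 mm short, so I added 0.5 mm, of which the arm moved about 0.3 mm. I took no picture after that.
- **Less certain:** I took the index from the centre of the clip block, because its tip was hard to see. Earlier pointer readings from different cameras disagreed by up to 3 mm.
- **Loose items:** the arm did not go near the bushing, marker or case after the start; I did not measure their positions at the end.

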